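Arm the photometer's shutter and hold its lid open for loading

TASK

Get the wine-lab photometer ready for its next vial: swing the shutter lever on its top all the way to its stop and let it spring back, and only then lift the sample lid (it has a tab at the front) and hold it open at 60 degrees (give or take about 5) so that a colleague can put a vial in. The lid springs shut by itself, so your program must finish while still holding it at that angle with the gripper. Leave the bottle, the beaker and the vial rack where they stand.

Things in the scene. Friction and masses are not known exactly. Their poses are not given: they have to be found in the camera images.
- photometer: Bench photometer, white box with grey base, 220 (its x) x 280 (its y) x 95 mm high, fixed to the bench. Origin: centre of its underside. x points from its front (robot side) to its rear, y to its left, z up. Turned up to 0.35 rad either way. On its top: sample lid on the left half, shutter lever on the right half.
- lid (a joint): Opening angle of the sample lid, rad: 0 closed, 1.5 widest, 1.047 = 60 degrees. Grey plate 162 (x) x 120 (y) x 14 mm (middle 21 mm thick) on the left half of the top. Hinged on its rear edge about the photometer's y axis; its front edge swings up and to the rear. Weight and a spring shut it from every angle; lifting at the tab takes 1 to 2.5 N.
- lid_hinge (a point): Point on the lid's hinge line, middle of the lid's width: at (52, 65, 99) mm in the photometer's frame. Fixed to the photometer.
- lid_tab (a point): Grip point on the lid's black front tab, moves with the lid. Tab: 16 wide (y) x 12 thick mm, sticks out 45 mm beyond lid edge and housing front, free below and beside. The point is mid-width, mid-thickness, 25 mm out from the lid edge; closed it is 187 mm in front of the hinge (-x), 7 mm above it, 106 mm above the bench. Pinched across its width the tab can pivot between the pads.
- lever (a joint): Angle of the shutter lever in rad: 0 at rest, 1.2 at its stop. It turns about a vertical axis, counterclockwise seen from above, and a spring brings it back to 0 as soon as it is let go; at the pin this takes about 1 N at rest to 2.5 N at the stop.
- lever_pivot (a point): Point on the lever's vertical axis, at (0, -55, 102) mm in the photometer's frame. Fixed to the photometer.
- lever_pin (a point): Top centre of the lever's upright black pin (13 mm diameter, from 104 to 146 mm above the bench), moves with the lever, 55 mm from the pivot. At rest it is at (-31, -45) mm from the pivot in photometer x, y; at the stop (+31, -45): push it from front to rear (+x); half way it bulges 10 mm to the right. The lever arm is a 10 mm rod, 101 to 111 mm above the bench.
- reagent_bottle: Bystander: small amber bottle with black cap, 40 mm diameter, 85 mm tall, in front of the photometer's right half. Origin: centre of its underside, z up.
- beaker: Bystander: open glass beaker, 72 mm across, 95 mm tall, to the left or right of the photometer. Origin: centre of its underside, z up.
- vial_rack: Bystander: white rack 90 x 90 mm with small white-capped vials, 74 mm tall, on the other side of the photometer from the beaker. Origin: centre of its underside, z up.

How it is judged:
By the outcome, as a careful person would: the job done as asked, in the order asked, and still so for the second after the job is handed in, while the arm keeps its last pose, push and grip.
It also fails if it takes over 51 s, if anything falls off the work surface, if the arm or the gripper's body presses on something with over 40 N, if the wrist force passes 120 N, or if a joint passes its speed limit or range.

ROBOT

A 6-joint arm with a two-finger parallel gripper is mounted at the origin on the work surface. World frame = base frame: x ahead of the robot, y to its left, z up, the work surface at z = 0. Lengths are in m, angles in rad, forces in N, time in s.
With the tool pointing down it reaches from about 0.35 to 0.875 m from the base axis. Payload 15.5 kg.
Tool frame: the origin (TCP) lies at the very end of the fingers, on their centre line; the grasp point (between the pads) lies 19 mm behind it; z points along the fingers, y is the line along which they close (so a half turn about z gives the same grasp; the last joint's range is limited). The gripper opens to 85 mm and grips with 20 to 120 N. Pads are 22 mm wide; open, the fingers measure 114 mm over their backs; the gripper's body (76 mm by 85 mm) begins 54 mm behind the grasp point. The pads swing forward as they close: fully open they stand 13 mm farther back than shut.
Start: joints at [-1.244, 0.494, 1.345, -0, 1.302, -0.096], TCP at [0.256, -0.57, 0.231] pointing down, gripper open.
Joint ranges: [-2.91, 2.91], [-0.82, 2.16], [0.22, 2.67], [-1.22, 4.37], [0.12, 2.79], [-3.08, 3.08]. Speed limits (rad/s): [1.89, 1.89, 2.57, 3.01, 3.01, 3.01].

INTERFACE

Orientations are given as a unit quaternion [w, x, y, z].
In Python, from bench import observe, eyes, workorder gives the robot as it stands. The module is installed in compiled form; this text tells all that it offers.
- The arm moves only by the tool play_rows, never from a script. Its argument "rows" is a list of rows, each a list of 2 entries, a list of its own where there are three numbers: the shift along the world's x, y, z in mm, then the turn, a rotation vector about the world's x, y, z in degrees. A call has 1 to 10 rows; each row shifts and turns the commanded pose from where the row before left it; what a row does not reach is not made up. A row lasts 1/8 s, in which the tool goes at most 62.5 mm and 10.7 degrees, less where a joint would pass 70% of its speed; a pose out of reach is approached as far as the arm can. A call with a gripper value outside its range is refused whole. "jaw" is the finger opening in mm, from 0 to 85.4, set as the call begins (left out, the last holds). The fingers move at their own pace and stop on an object; "newtons" is the grip in N (left out, the last holds). Time passes only in rows, so rows that do not move let the fingers close. It gives the time, the measured TCP pose, the force, the opening and the grip force at its end, in the units of the state.
- observe(): the state, without advancing time (a new reading comes with each control period).
- eyes.snapshot(name): name is "side" or "top" or "wrist"; returns (picture, depth): 384x512x3 uint8, red, green, blue; 384x512 float32, m along the optical axis (not along the pixel's ray), 0 where there is no reading.
- eyes.get_calibration(name): a dict with "fx", "fy", "cx", "cy" (pixels), "T" (4x4, takes a point from camera to world coordinates). Camera axes: x right, y down, z forward; pixel columns grow to the right and rows downward; lengths in m; the calibration is good to about 2 mm. A picture is of the moment at which its call begins: read the wrist's pose just before it. get_calibration takes no time and is no camera call; for the wrist camera it gives the pose at the moment of the call.
- workorder.sign_off(): hands the job in; it is judged then, once.
The state is a dict: "time_s": time; "joint_pos": joint angles; "qd": joint speeds; "joint_efforts": joint torques, N m; "position": TCP position; "tool_rot": TCP orientation; "contact_force": force on the tool from outside, world axes, zero at the start; "ft_torque": the same for the moment, N m; "opening": finger opening in m; "grasp_force": force on a finger pad.
Only numpy, scipy, OpenCV 4.12 (cv2) and the standard library are available. Lean on these libraries where they do the work, as an engineer would, in place of code of your own. Each camera call takes 0.05 s, during which the arm holds its last target. There are 200 camera calls.

## Working session

There is one attempt and no reset: what is moved stays moved. The work goes in short steps, Python scripts to look and compute and a tool call to move; the robot and the scene stay as the last step left them, time stands still between calls to the robot, and variables do not carry over. Pictures are saved under pics/ and viewed, at most 10 in all, crops included, and the job is handed in when it is done.

Besides the shell and the picture viewer there is one more tool, called after ">>>" as name(argument=value, ...), one argument or row to a line, values as JSON. play_rows: Moves the arm, as the interface text tells. Its arguments: {"type":"object","properties":{"rows":{"type":"array"},"jaw":{"type":"number"},"newtons":{"type":"number"}},"required":["rows"]}

```bash
mkdir -p pics
cat > h.py <<'E'
import numpy as np, cv2
from bench import observe, eyes, workorder
def snap(n,save=None):
    c=eyes.get_calibration(n); p,d=eyes.snapshot(n)
    if save: cv2.imwrite('pics/'+save,p[:,:,::-1])
    v,u=np.mgrid[:384,:512]
    P=np.stack([(u-c['cx'])/c['fx']*d,(v-c['cy'])/c['fy']*d,d,np.ones_like(d)],-1)@np.array(c['T']).T
    P=P[...,:3]; P[d==0]=np.nan
    return p,P
E
python3 - <<'E'
from h import *
for n in('top','side'):
    p,P=snap(n,n+'1.png'); np.savez(n+'1.npz',p=p,P=P)
    print(np.array(eyes.get_calibration(n)['T']).round(3))
s=observe(); print(s)
a=np.hstack([cv2.imread('pics/top1.png'),cv2.imread('pics/side1.png')])
cv2.imwrite('pics/both1.png',cv2.resize(a,(800,300)))
E
```

```text
[[-0.007 -0.993  0.114  0.44 ]
 [-1.     0.006 -0.011  0.076]
 [ 0.01  -0.114 -0.993  1.051]
 [ 0.     0.     0.     1.   ]]
[[-0.946 -0.211  0.247  0.298]
 [-0.325  0.641 -0.696  0.737]
 [-0.011 -0.738 -0.675  0.793]
 [ 0.     0.     0.     1.   ]]
{'time_s': 0.1, 'joint_pos': array([-1.24350102e+00,  4.94121243e-01,  1.34604277e+00,  2.37905583e-05,
        1.30249941e+00, -9.55042576e-02]), 'qd': array([-1.27917542e-03, -2.37987699e-03, -1.71123847e-03, -4.00777628e-04,
        1.11577128e-03,  1.30982087e-05]), 'joint_efforts': array([ 1.39527801e-03, -8.83587670e+01, -3.84560823e+01, -2.36960441e-04,
        5.15906839e-03,  3.14182148e-05]), 'position': array([ 0.25635473, -0.56966768,  0.2307687 ]), 'tool_rot': array([-5.33119567e-04,  9.77738681e-01,  2.09825608e-01, -5.05188277e-05]), 'contact_force': array([-0.58880941,  0.38304324, -0.33192976]), 'ft_torque': array([ 0.0293224 , -0.07990915,  0.04628407]), 'grasp_force': 0.0, 'opening': 0.0849152206070891}
```

View pics/top1.png

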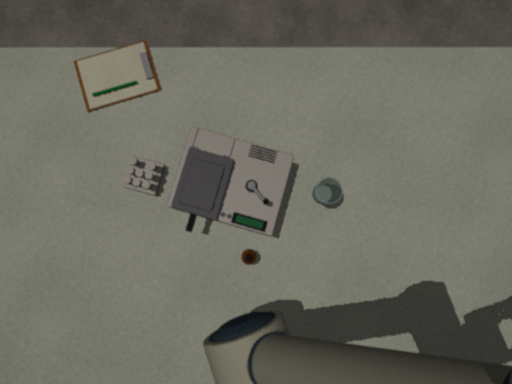

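View pics/side1.png

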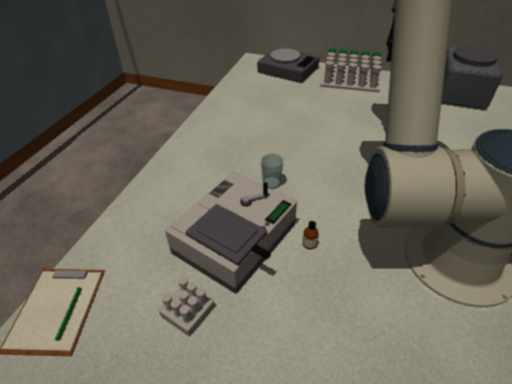

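The top view shows the photometer at about (232,182), tab at (191,222), lever pivot at (252,186) and pin at (268,203). The bottle is at (249,256), the beaker at (327,193) and the rack at (145,176). The side view agrees. Next I fit the photometer's pose from depth.

Run:
```python
from h import *
out={}
for n in('top','side'):
    D=np.load(n+'1.npz');P=D['P'];p=D['p'].astype(int)
    x,y,z=np.moveaxis(P,-1,0)
    m=(z>.085)&(z<.125)&(x>.4)&(x<.8)&(y>-.09)&(y<.26)
    k,lab,st,ce=cv2.connectedComponentsWithStats(m.astype(np.uint8))
    i=1+np.argmax(st[1:,4]); m=cv2.morphologyEx((lab==i).astype(np.uint8),cv2.MORPH_OPEN,np.ones((9,9)))>0
    pts=P[m][:,:2].astype(np.float32)
    r=cv2.minAreaRect(pts*1000); print(n,m.sum(),r,'ztop',np.nanmedian(z[m]))
    pin=(z>.128)&(z<.16)&(x>.4)&(x<.8)&(y>-.09)&(y<.26)
    print(' pin pts',pin.sum(),np.nanmean(P[pin],0), np.nanmax(z[pin]) if pin.any() else 0)
    tab=(lab==i)&(p.sum(-1)<90); print(' tab-dark',tab.sum(),np.nanmean(P[tab],0))
D=np.load('top1.npz');P=D['P']
for nm,(u,v) in dict(tab=(191,222),piv=(252,186),pin=(268,203),bottle=(249,256),beaker=(327,193),rack=(145,176)).items():
    print(nm,np.nanmedian(P[v-2:v+3,u-2:u+3].reshape(-1,3),0).round(3))
```

```text
top 8556 ((574.731689453125, 118.62051391601562), (279.978759765625, 222.35537719726562), 73.65382385253906) ztop 0.09606670057786781
 pin pts 23 [0.51720869 0.0311385  0.14536783] 0.1488236006449204
 tab-dark 119 [0.46923395 0.16208155 0.10516683]
side 6378 ((570.3084106445312, 120.23066711425781), (280.5626220703125, 241.54080200195312), 73.91110229492188) ztop 0.0977347499028246
 pin pts 37 [0.51990724 0.0321291  0.14001496] 0.14771027786351876
 tab-dark 215 [0.47333761 0.1674263  0.10705876]
tab [0.469 0.217 0.111]
piv [0.558 0.064 0.11 ]
pin [0.515 0.023 0.096]
bottle [0.382 0.073 0.084]
beaker [ 0.551 -0.148  0.005]
rack [0.593 0.344 0.07 ]
```

>>> play_rows(
  rows=[
    [[17, 47, 0], [0, 0, -4.05]],
    [[17, 47, 0], [0, 0, -4.05]],
    [[17, 47, 0], [0, 0, -4.05]],
    [[17, 47, 0], [0, 0, -4.05]],
    [[17, 47, 0], [0, 0, -4.05]],
    [[17, 47, 0], [0, 0, -4.05]],
    [[17, 47, 0], [0, 0, -4.05]],
    [[17, 47, 0], [0, 0, -4.05]],
    [[17, 47, 0], [0, 0, -4.05]],
    [[17, 47, 0], [0, 0, -4.05]],
  ],
  jaw=0,
  newtons=30,
)

```text
time_s: 1.35
position: [0.4267, -0.0984, 0.2312]
tool_rot: [-0.0, 0.99, -0.143, -0.0]
contact_force: [0.8, 0.9, 0.5]
opening: -0.0003
grasp_force: 0.0
```

>>> play_rows(
  rows=[
    [[17, 47, 0], [0, 0, 0]],
    [[17, 47, 0], [0, 0, 0]],
    [[16, 47, 0], [0, 0, 0]],
    [[0, 0, 0], [0, 0, 0]],
    [[0, 0, 0], [0, 0, 0]],
  ],
)

```text
time_s: 1.98
position: [0.4761, 0.0409, 0.231]
tool_rot: [0.0, 0.99, -0.141, -0.0]
contact_force: [-0.3, -0.7, -0.7]
opening: 0.0002
grasp_force: 0.0
```

Run:
```python
from h import *
from scipy.spatial.transform import Rotation as R
s=observe(); print(s['position'],s['joint_pos'],s['opening'],s['contact_force'])
q=s['tool_rot'];M=R.from_quat(np.r_[q[1:],q[0]]).as_matrix();print(M.round(3),np.degrees(np.arctan2(M[1,1],M[0,1])))
p,P=snap('wrist','w1.png')
```

```text
[0.47609054 0.04087122 0.23103745] [-3.92465215e-02  2.88374327e-01  1.69591375e+00 -2.60954809e-04
  1.15801097e+00  1.81500502e+00] 0.00022304300854711196 [-0.32832167 -0.73255688 -0.69278683]
[[ 0.96  -0.28  -0.001]
 [-0.28  -0.96  -0.   ]
 [-0.001  0.    -1.   ]] -106.23477720043222
```

View pics/w1.png

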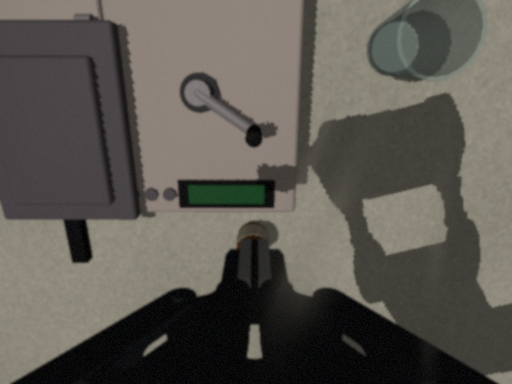

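The wrist view shows the closed fingers lined up in front of the pin at (254,133), with nothing in the way. I'll descend and push it along the photometer's +x.

>>> play_rows(
  rows=[
    [[0, -1, -40], [0, 0, 0]],
    [[0, -1, -40], [0, 0, 0]],
    [[-1, -1, -31], [0, 0, 0]],
    [[9.6, -2.8, 0], [0, 0, 0]],
    [[9.6, -2.8, 0], [0, 0, 0]],
    [[7.7, -2.2, 0], [0, 0, 0]],
    [[7.7, -2.2, 0], [0, 0, 0]],
    [[7.7, -2.2, 0], [0, 0, 0]],
    [[7.7, -2.2, 0], [0, 0, 0]],
    [[0, 0, 0], [0, 0, 0]],
  ],
)

```text
time_s: 3.28
position: [0.5261, 0.0236, 0.1203]
tool_rot: [-0.0, 0.99, -0.142, 0.0]
contact_force: [-1.8, 1.5, 1.1]
opening: -0.0002
grasp_force: 0.6
```

>>> play_rows(
  rows=[
    [[7.7, -2.2, 0], [0, 0, 0]],
    [[7.7, -2.2, 0], [0, 0, 0]],
    [[4.8, -1.4, 0], [0, 0, 0]],
    [[4.8, -1.4, 0], [0, 0, 0]],
    [[0, 0, 0], [0, 0, 0]],
    [[0, 0, 0], [0, 0, 0]],
  ],
)

```text
time_s: 4.03
position: [0.5503, 0.0164, 0.1203]
tool_rot: [0.0, 0.99, -0.142, -0.0]
contact_force: [-2.3, 1.0, -0.2]
opening: -0.0002
grasp_force: 1.0
```

Run:
```python
from h import *
s=observe(); print(s['position'],s['contact_force'])
p,P=snap('side','s2.png'); a=cv2.imread('pics/s2.png')[150:300,150:350]; cv2.imwrite('pics/s2c.png',cv2.resize(a,(800,600),interpolation=cv2.INTER_CUBIC))
```

```text
[0.55025072 0.0164313  0.12025016] [-2.30549812  0.99546102 -0.22370202]
```

View pics/s2c.png

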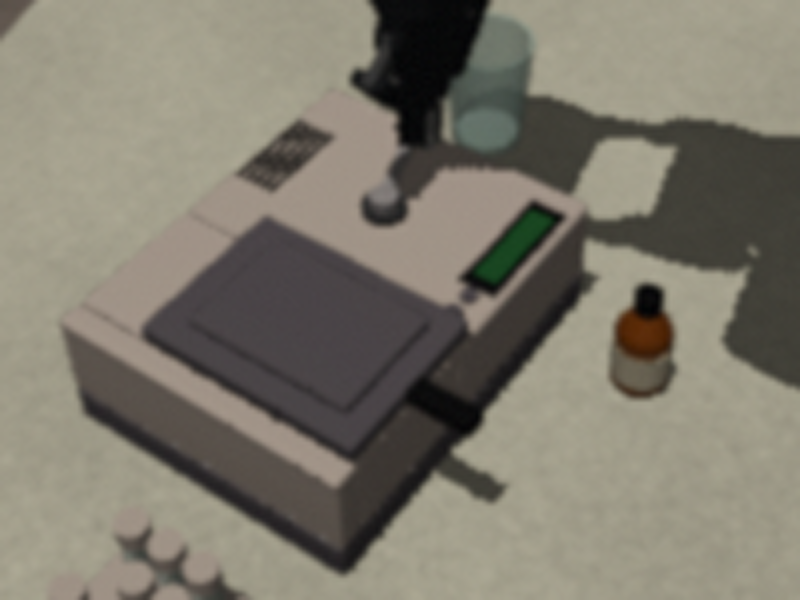

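The crop shows the fingers pushing the pin rearwards with the lever partly swung. I'll continue in small steps until the force jumps at the stop.

>>> play_rows(
  rows=[
    [[1.9, -0.6, 0], [0, 0, 0]],
    [[1.9, -0.6, 0], [0, 0, 0]],
    [[1.9, -0.6, 0], [0, 0, 0]],
    [[1.9, -0.6, 0], [0, 0, 0]],
    [[0, 0, 0], [0, 0, 0]],
  ],
)

```text
time_s: 4.7
position: [0.5582, 0.014, 0.1203]
tool_rot: [0.0, 0.99, -0.142, 0.0]
contact_force: [-2.6, 2.9, 0.3]
opening: -0.0001
grasp_force: 1.5
```

>>> play_rows(
  rows=[
    [[1.9, -0.6, 0], [0, 0, 0]],
    [[0, 0, 0], [0, 0, 0]],
  ],
)

```text
time_s: 4.95
position: [0.56, 0.0134, 0.1203]
tool_rot: [-0.0, 0.99, -0.142, 0.0]
contact_force: [-3.0, 3.3, 0.8]
opening: -0.0
grasp_force: 1.8
```

>>> play_rows(
  rows=[
    [[1.4, -0.4, 0], [0, 0, 0]],
    [[0, 0, 0], [0, 0, 0]],
  ],
)

```text
time_s: 5.2
position: [0.5613, 0.0131, 0.1203]
tool_rot: [-0.0, 0.99, -0.142, -0.0]
contact_force: [-2.7, 3.8, 1.0]
opening: -0.0002
grasp_force: 2.0
```

>>> play_rows(
  rows=[
    [[1.9, 1.0, 0], [0, 0, 0]],
    [[1.9, 1.0, 0], [0, 0, 0]],
    [[0, 0, 0], [0, 0, 0]],
  ],
)

```text
time_s: 5.58
position: [0.5633, 0.0147, 0.1198]
tool_rot: [0.001, 0.99, -0.141, -0.002]
contact_force: [-12.8, -2.1, 4.3]
opening: 0.0003
grasp_force: 5.8
```

Run:
```python
from h import *
s=observe(); print(s['position'],s['contact_force'])
p,P=snap('side','s3.png'); q,_=snap('wrist','w3.png')
a=cv2.imread('pics/s3.png')[150:225,220:320]; b=cv2.imread('pics/w3.png')
cv2.imwrite('pics/s3c.png',np.hstack([cv2.resize(a,(400,300),interpolation=cv2.INTER_CUBIC),cv2.resize(b,(400,300))]))
```

```text
[0.56326846 0.01466085 0.11980413] [-12.76234353  -2.05045846   4.2787955 ]
```

View pics/s3c.png

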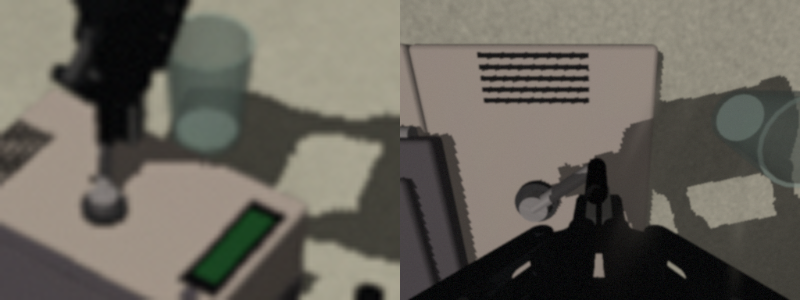

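The force jumped to 12.8 N and the tool stopped advancing. The wrist view shows the lever arm swung to rear-right, with the pin at (597,165), so it is at the stop. I'll back off so it springs back, then rise.

>>> play_rows(
  rows=[
    [[-9.6, 2.8, 0], [0, 0, 0]],
    [[-19, 5.6, 0], [0, 0, 0]],
    [[-19, 5.6, 0], [0, 0, 0]],
    [[-19, 5.6, 0], [0, 0, 0]],
    [[-24, 7, 0], [0, 0, 0]],
    [[0, 0, 40], [0, 0, 0]],
    [[0, 0, 40], [0, 0, 0]],
    [[0, 40, 0], [0, 0, 0]],
    [[0, 40, 0], [0, 0, 0]],
    [[0, 0, 0], [0, 0, 0]],
  ],
  jaw=45,
)

```text
time_s: 6.92
position: [0.4749, 0.1236, 0.2006]
tool_rot: [-0.0, 0.99, -0.14, 0.001]
contact_force: [0.5, -1.2, -0.1]
opening: 0.045
grasp_force: 0.0
```

Run:
```python
from h import *
s=observe(); print(s['position'],s['contact_force'],s['opening'])
p,P=snap('side','s4.png'); x,y,z=np.moveaxis(P,-1,0)
pin=(z>.128)&(z<.15)&(x>.5)&(x<.65)&(y>-.03)&(y<.06); print(pin.sum(),np.nanmean(P[pin],0))
q,W=snap('wrist','w4.png')
x,y,z=np.moveaxis(W,-1,0); t=(q.astype(int).sum(-1)<110)&(z>.1)&(z<.12)&(x>.43)&(x<.49)&(y>.19)&(y<.25)
print(t.sum(),np.nanmean(W[t],0)); print(cv2.minAreaRect((W[t][:,:2]*1000).astype(np.float32)))
a=cv2.imread('pics/s4.png'); b=cv2.imread('pics/w4.png')
cv2.imwrite('pics/s4c.png',np.hstack([cv2.resize(a,(400,300)),cv2.resize(b,(400,300))]))
```

```text
[0.47491116 0.12358226 0.20064207] [ 0.54598951 -1.20372541 -0.09190926] 0.04497181778183608
8 [0.52091393 0.0288497  0.14706002]
920 [0.47008773 0.21337416 0.11163669]
((469.9012451171875, 214.17691040039062), (15.146162033081055, 43.06475830078125), 74.5223159790039)
```

View pics/s4c.png

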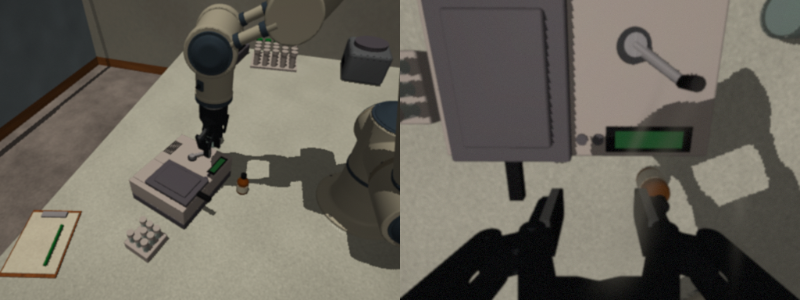

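The lever has sprung back to rest: the pin is again at about (0.521, 0.029). The wrist view shows the tab at (515,180). I'll move above it and measure once more.

>>> play_rows(
  rows=[
    [[-6, 46.5, 0], [0, 0, 0]],
    [[-6, 47, 0], [0, 0, 0]],
    [[0, 0, 0], [0, 0, 0]],
    [[0, 0, 0], [0, 0, 0]],
    [[0, 0, 0], [0, 0, 0]],
  ],
)

```text
time_s: 7.65
position: [0.4629, 0.2139, 0.2003]
tool_rot: [0.0, 0.99, -0.142, 0.0]
contact_force: [0.3, -0.3, 0.0]
opening: 0.0451
grasp_force: 0.0
```

Run:
```python
from h import *
s=observe(); print(s['position'],s['opening'])
q,W=snap('wrist','w5.png')
x,y,z=np.moveaxis(W,-1,0); t=(q.astype(int).sum(-1)<110)&(z>.1)&(z<.12)&(x>.43)&(x<.50)&(y>.18)&(y<.25)
t=cv2.morphologyEx(t.astype(np.uint8),cv2.MORPH_OPEN,np.ones((5,5)))>0
print(t.sum(),cv2.minAreaRect((W[t][:,:2]*1000).astype(np.float32)),np.nanmedian(z[t]))
pin=(z>.135)&(z<.155)&(x>.48)&(x<.56)&(y>-.0)&(y<.06); print('pin',pin.sum(),np.nanmean(W[pin],0))
D=np.load('top1.npz');P=D['P'];p=D['p'].astype(int);x,y,z=np.moveaxis(P,-1,0)
t=(p.sum(-1)<110)&(z>.095)&(z<.12)&(x>.43)&(x<.50)&(y>.18)&(y<.25)
print('top',t.sum(),cv2.minAreaRect((P[t][:,:2]*1000).astype(np.float32)))
D=np.load('side1.npz');P=D['P'];p=D['p'].astype(int);x,y,z=np.moveaxis(P,-1,0)
t=(p.sum(-1)<110)&(z>.1)&(z<.12)&(x>.43)&(x<.50)&(y>.18)&(y<.25)
print('side',t.sum(),cv2.minAreaRect((P[t][:,:2]*1000).astype(np.float32)))
```

```text
[0.46285688 0.21393509 0.20027856] 0.04513348554697448
958 ((470.47308349609375, 215.41940307617188), (13.535630226135254, 43.79673385620117), 73.84296417236328) 0.1119579078488963
pin 1 [0.52297081 0.03491234 0.13507767]
top 81 ((469.0093994140625, 216.946533203125), (12.44135856628418, 40.635318756103516), 73.83470153808594)
side 162 ((470.3273620605469, 215.30322265625), (57.932838439941406, 46.25393295288086), 73.22727966308594)
```

View pics/w5.png

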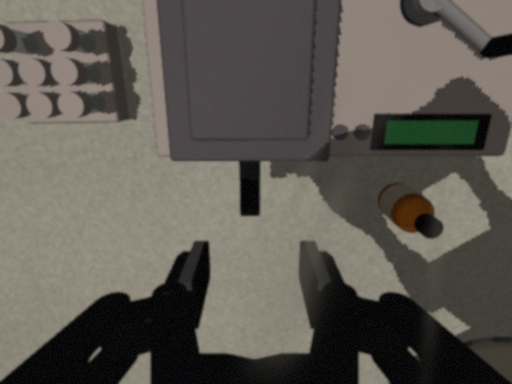

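Wrist, top and side readings agree: the visible part of the tab is centred at (470,216) mm and it appears at pixel (250,188). The fingers straddle it with free space on both sides.

>>> play_rows(
  rows=[
    [[1, 1.5, -30], [0, 0, 0]],
    [[1, 1.5, -30], [0, 0, 0]],
    [[0, 0, -25], [0, 0, 0]],
    [[0, 0, -14], [0, 0, 0]],
    [[0, 0, -10], [0, 0, 0]],
    [[0, 0, 0], [0, 0, 0]],
  ],
)

```text
time_s: 8.45
position: [0.4646, 0.218, 0.0912]
tool_rot: [0.0, 0.99, -0.142, -0.0]
contact_force: [0.0, -0.4, 0.2]
opening: 0.0449
grasp_force: 0.0
```

>>> play_rows(
  rows=[
    [[0, 0, 0], [0, 0, 0]],
    [[0, 0, 0], [0, 0, 0]],
    [[0, 0, 0], [0, 0, 0]],
    [[0, 0, 0], [0, 0, 0]],
    [[0, 0, 0], [0, 0, 0]],
    [[0, 0, 0], [0, 0, 0]],
    [[0, 0, 0], [0, 0, 0]],
    [[0, 0, 0], [0, 0, 0]],
  ],
  jaw=0,
  newtons=30,
)

```text
time_s: 9.45
position: [0.4646, 0.2174, 0.0917]
tool_rot: [0.0, 0.99, -0.141, 0.0]
contact_force: [1.5, -9.8, 1.0]
opening: 0.015
grasp_force: 36.1
```

>>> play_rows(
  rows=[
    [[0, -1, 0], [0, 0, 0]],
    [[1.3, -0.4, 16.5], [0, 0, 0]],
    [[2.6, -0.8, 16.3], [0, 0, 0]],
    [[4.0, -1.2, 16.1], [0, 0, 0]],
    [[5.4, -1.6, 15.6], [0, 0, 0]],
    [[0, 0, 0], [0, 0, 0]],
  ],
)

```text
time_s: 10.2
position: [0.4784, 0.2132, 0.1566]
tool_rot: [-0.0, 0.99, -0.142, 0.001]
contact_force: [2.9, -0.5, -3.9]
opening: 0.0152
grasp_force: 35.3
```

>>> play_rows(
  rows=[
    [[6.6, -1.9, 15.1], [0, 0, 0]],
    [[7.9, -2.3, 14.4], [0, 0, 0]],
    [[9.0, -2.6, 13.7], [0, 0, 0]],
    [[10.1, -3.0, 12.7], [0, 0, 0]],
    [[0, 0, 0], [0, 0, 0]],
  ],
)

```text
time_s: 10.82
position: [0.5116, 0.2034, 0.2115]
tool_rot: [-0.0, 0.99, -0.142, 0.0]
contact_force: [0.6, 1.5, -4.5]
opening: 0.0151
grasp_force: 35.5
```

Forces are small and the grip is firm, so I continue to 60°.

>>> play_rows(
  rows=[
    [[11.2, -3.3, 11.8], [0, 0, 0]],
    [[12.1, -3.5, 10.8], [0, 0, 0]],
    [[13.0, -3.8, 9.6], [0, 0, 0]],
    [[13.8, -4.0, 8.4], [0, 0, 0]],
    [[0, 0, 0], [0, 0, 0]],
    [[0, 0, 0], [0, 0, 0]],
  ],
)

```text
time_s: 11.58
position: [0.5611, 0.1889, 0.2517]
tool_rot: [0.0, 0.99, -0.141, -0.0]
contact_force: [2.2, 1.6, -5.8]
opening: 0.015
grasp_force: 36.0
```

Run:
```python
from h import *
s=observe(); print(s['position'],s['contact_force'],s['opening'],s['grasp_force'],s['joint_pos'])
p,P=snap('side','s6.png'); t,T=snap('top','t6.png')
ex=np.array([.96,-.281]);ey=np.array([.281,.96])
for nm,Q in(('side',P),('top',T)):
    d=(Q[...,:2]-[.5745,.1185])*1000; X=d@ex; Y=d@ey; Z=Q[...,2]*1000
    m=(Y>15)&(Y<115)&(Z>115)&(Z<240)&(X>-60)&(X<60)
    m=cv2.erode(m.astype(np.uint8),np.ones((3,3)))>0
    q=np.c_[X[m],Z[m]].astype(np.float32); print(nm,m.sum())
    if m.sum()>20:
        v=cv2.fitLine(q,cv2.DIST_HUBER,0,.01,.01).ravel(); print(v,np.degrees(np.arctan2(-v[1],v[0]))%180)
a=cv2.imread('pics/s6.png'); b=cv2.imread('pics/t6.png')
cv2.imwrite('pics/s6c.png',np.hstack([cv2.resize(a[100:340,130:450],(400,300)),cv2.resize(b[80:290,100:380],(400,300))]))
```

```text
[0.56108771 0.18888723 0.25168211] [ 2.18109829  1.57562084 -5.76504598] 0.0149692591062327 35.97790539264679 [ 2.23893222e-01  4.28210014e-01  1.40192396e+00 -1.27412585e-05
  1.31177811e+00  2.07859691e+00]
side 67
[  0.49687916  -0.8678197  -14.810949   213.74286   ] 60.206257
top 42
[  0.40453362  -0.9145231   40.96868    154.42155   ] 66.13809
```

View pics/s6c.png

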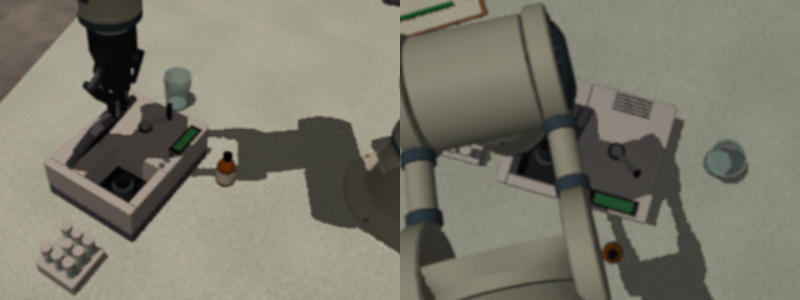

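The side and top views show the lid open, held at its tab. The lever is at rest, and the bottle, beaker and rack have not moved. The side depth fit gives 60.2° and the hinge-to-tool geometry gives about 60°, so I hand it in.

```bash
python3 -c "
from bench import workorder; print(workorder.sign_off())"
```

```text
the job is handed in; nothing more can be done
None
```

I swung the shutter lever to its stop and let it spring back, then opened the lid; the gripper is holding it at about 60° (measured 60.2°), and the job is handed in with the bottle, beaker and rack left where they stood.

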